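# Put the light tins away on a new layer and hold up the heavy one

### The job

Three identical closed tins stand on the bench: two hold light plastic parts, one the steel check weight for the viscometer, and only their heft tells which. Lay the separator plate flat into the grey box on top of its full first layer of tins, then stand the two light tins upright on the plate beside its handle, setting them down gently. Finish while holding the heavy tin up in the gripper, upright and still, its base about 20 cm above the bench; leave the dropper bottle, the petri dish and the rubber bung as they stand.

Things in the scene. Friction and masses are not known exactly. Their poses are not given: they have to be found in the camera images.
- box: open grey plastic storage box, fixed, 194 mm long (its y), 134 mm wide (its x), 80 mm high, walls 5 mm; inside 184 x 124 mm. A carry grip stands 10 mm out of each short end wall, 49 to 61 mm up. Origin at the centre of its underside, on the bench
- box_layer (a point): centre of the box at lid height of its first layer: six fixed tins of the same kind (3 along y, 2 along x), lids level, 67 mm above the bench and 13 mm below the rim. Axes as the box's; the seated plate's underside centre comes here
- plate: separator plate, aluminium, 174 mm long (its y), 114 mm wide (its x), 4 mm thick, 0.22 kg, loose on the bench. Origin at the centre of its underside. Fits into the box with 5 mm to spare each side, long side along long side, either way round. Seated, its top is 71 mm above the bench; a tin centred 56 mm along y from its centre stands clear of handle and edges
- plate_handle (a point): centre of the black handle bar over the plate's centre, 38 mm above its underside. The bar is 64 mm long along the plate's x, 10 mm thick along y, 16 mm high (30 to 46 mm above the underside), on two 8 mm steel posts at x = -24 and +24 mm
- tin_1: closed round tin of bare steel, 53 mm in diameter, 62 mm high, one of three that look alike. Origin at the centre of its underside, z up along its axis. Two of the three weigh 0.18 to 0.29 kg, the third 0.5 to 0.71 kg; which one is heavy cannot be seen. The part packed inside has 2 to 3 mm of play
- tin_2: closed round tin of bare steel, 53 mm in diameter, 62 mm high, one of three that look alike. Origin at the centre of its underside, z up along its axis. Two of the three weigh 0.18 to 0.29 kg, the third 0.5 to 0.71 kg; which one is heavy cannot be seen. The part packed inside has 2 to 3 mm of play
- tin_3: closed round tin of bare steel, 53 mm in diameter, 62 mm high, one of three that look alike. Origin at the centre of its underside, z up along its axis. Two of the three weigh 0.18 to 0.29 kg, the third 0.5 to 0.71 kg; which one is heavy cannot be seen. The part packed inside has 2 to 3 mm of play
- dropper_bottle: glass dropper bottle with a red teat, 40 mm in diameter, 119 mm high, loose bystander. Origin at the centre of its underside
- petri_dish: covered glass petri dish, 94 mm in diameter, 17 mm high, loose bystander. Origin at the centre of its underside
- bung: brown rubber bung, 28 mm in diameter, 26 mm high, loose bystander. Origin at the centre of its underside

How it is judged:
By the outcome, as a careful person would: the job done as asked, in the order asked, and still so for the second after the job is handed in, while the arm keeps its last pose, push and grip.
It also fails if it takes over 72 s, if anything falls off the work surface, if the arm or the gripper's body presses on something with over 40 N, if the wrist force passes 120 N, or if a joint passes its speed limit or range.

### The arm

A 6-joint arm with a two-finger parallel gripper is mounted at the origin on a cart in front of the work surface, level with it; the furniture and walls round the work are solid. World frame = base frame: x ahead of the robot, y to its left, z up, the work surface at z = 0. Lengths are in m, angles in degrees, forces in N, time in s.
With the tool pointing down it reaches from about 0.3 to 0.875 m from the base axis. Payload 6.4 kg.
Tool frame: the origin (TCP) lies between the finger pads; the fingertips stand 17 mm ahead of it and the grasp point (between the pads) lies 2 mm behind it (robot.tip_extent is the distance from the TCP to the fingertips, in m); z points along the fingers, y is the line along which they close (so a half turn about z gives the same grasp; the last joint's range is limited). The gripper opens to 85 mm and grips with 20 to 120 N. Pads are 22 mm wide; open, the fingers measure 114 mm over their backs; the gripper's body (76 mm by 85 mm) begins 54 mm behind the grasp point. The pads swing forward as they close: fully open they stand 13 mm farther back than shut.
Start: joints at [-83.497, 10.359, 92.074, -0, 77.567, -11.82], TCP at [0.181, -0.546, 0.248] pointing down, gripper open.
Joint ranges: [-171.53, 171.53], [-51.25, 118.39], [17.06, 147.69], [-65.23, 245.23], [0, 150.52], [-178.68, 178.68]. Speed limits (degrees/s): [147.25, 147.25, 172.46, 180, 180, 180].

### API

Orientations are given as [roll, pitch, yaw] about the fixed x, y, z axes, in that order (R = Rz(yaw) Ry(pitch) Rx(roll)).
In Python, from workcell import get_state, capture, ticket, robot gives the robot as it stands. The module is installed in compiled form; this text tells all that it offers.
- The arm moves only by the tool arm_command, never from a script. Its argument "deltas" is a list of rows, each a list of 4 numbers: the shift along the tool's x, y, z in m, then the turn about the tool's z in rad. A call has 1 to 5 rows; each row is the pose to reach, as a shift and turn from the pose commanded when the call began, along the tool's axes at that moment; what a row does not reach only later rows make up. A row lasts 1/8 s, in which the tool goes at most 62.5 mm and 10.7 degrees, less where a joint would pass 70% of its speed; a pose out of reach is approached as far as the arm can. A call with a gripper value outside its range is refused whole. "hand" is the finger opening in m, from 0 to 0.0854, set as the call begins (left out, the last holds). The fingers move at their own pace and stop on an object; "squeeze" is the grip in N (left out, the last holds). Time passes only in rows, so rows that repeat a pose let the fingers close. It gives the time, the measured TCP pose, the force, the opening and the grip force at its end, in the units of the state.
- get_state(): the state, without advancing time (a new reading comes with each control period).
- capture(name): name is "scene" or "top" or "wrist"; returns a dict with "pixels" (420x560x3 uint8, red, green, blue), "vertical_fov" (degrees; the focal length in pixels is half the picture's height over the tangent of half this angle, whatever the lens; pixels are square), "cx", "cy" (the principal point, pixels), "rvec" (rotation vector, rad) and "tvec" (3), from world to camera coordinates, as OpenCV has them. Camera axes: x right, y down, z forward; pixel columns grow to the right and rows downward; lengths in m; the calibration is good to about 2 mm. A picture is of the moment at which its call begins. There is no depth.
- ticket.job_done(): hands the job in; it is judged then, once.
The state is a dict: "clock": time; "joint_positions": joint angles; "qd": joint speeds; "joint_torque": joint torques, N m; "position": TCP position; "ee_rot": TCP orientation; "wrist_force": force on the tool from outside, world axes, zero at the start; "torque": the same for the moment, N m; "grip_width": opening from 0.0 (shut) to 1.0 (fully open); "grip_force": force on a finger pad.
Only numpy, scipy, OpenCV 4.12 (cv2) and the standard library are available. Lean on these libraries where they do the work, as an engineer would, in place of code of your own. Each camera call takes 0.05 s, during which the arm holds its last target. There are 200 camera calls.

## Working session

There is one attempt and no reset: what is moved stays moved. The work goes in short steps, Python scripts to look and compute and a tool call to move; the robot and the scene stay as the last step left them, time stands still between calls to the robot, and variables do not carry over. Pictures are saved under pics/ and viewed, at most 10 in all, crops included, and the job is handed in when it is done.

Besides the shell and the picture viewer there is one more tool, called after ">>>" as a command line: name --pt "numbers of a row" for each row, then --argument value for the rest. arm_command: Moves the arm, as the interface text tells. Its arguments: {"type":"object","properties":{"deltas":{"type":"array","items":{"type":"array","items":{"type":"number"}}},"hand":{"type":"number"},"squeeze":{"type":"number"}},"required":["deltas"]}

```bash
mkdir -p pics; python3 - <<'E'
from workcell import get_state, capture, robot
import cv2,pickle
d={}
for n in("scene","top"):
    c=capture(n);d[n]=c;cv2.imwrite(f"pics/{n}0.png",c["pixels"][:,:,::-1]);print(n,c["vertical_fov"],c["cx"],c["cy"],c["rvec"],c["tvec"])
pickle.dump(d,open("c0.pkl","wb"))
s=get_state();print(s["position"],s["ee_rot"],s["clock"],s["wrist_force"])
E
```

```text
scene 49.10769748712745 282.0393765296687 206.22649161703706 [ 1.15035622 -2.44195609  0.86807931] [0.40940783 0.29993578 1.10279049]
top 48.86791868412515 278.4904939111302 202.75755766487367 [ 2.18480233 -2.21473087  0.08483703] [0.12042612 0.54809304 1.2292482 ]
[ 0.18071311 -0.54536834  0.24747881] [-1.79911467e+02 -1.65443122e-02  1.83211145e+01] 0.1 [-0.06496684 -0.0263091   0.92497468]
```

View pics/top0.png

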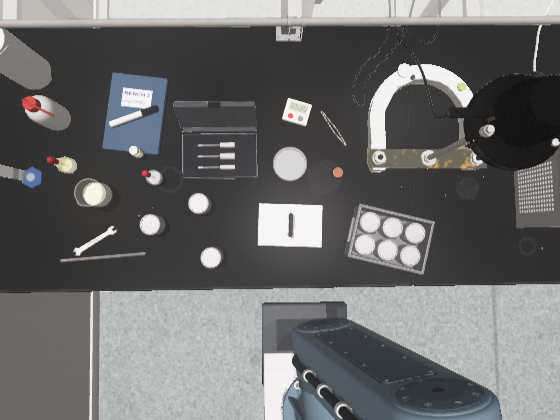

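View pics/scene0.png

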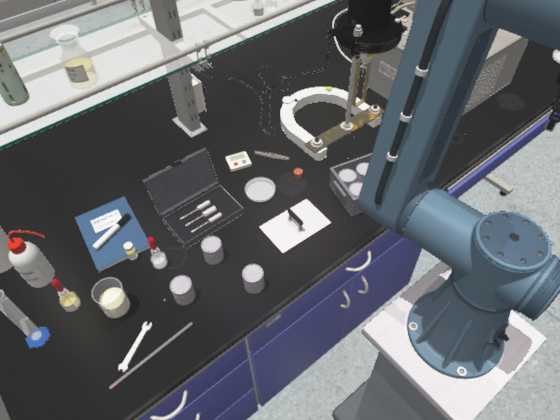

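The top view shows the tins at about (150,225), (198,204) and (211,258). The plate is at (290,225) with its handle at (291,225), the box at (391,239), the petri dish at (290,164), the bung at (338,172) and the dropper bottle at (152,177).

```bash
cat > h.py <<'E'
import numpy as np,cv2
def cam(c):
    h=c["pixels"].shape[0];f=h/2/np.tan(np.radians(c["vertical_fov"])/2)
    return f,cv2.Rodrigues(np.array(c["rvec"],float))[0],np.array(c["tvec"],float)
def ray(c,uv,z):
    f,R,t=cam(c);o=-R.T@t
    d=R.T@np.array([(uv[0]-c["cx"])/f,(uv[1]-c["cy"])/f,1]);return o+d*(z-o[2])/d[2]
def proj(c,p):
    f,R,t=cam(c);q=R@np.array(p)+t;return np.array([c["cx"]+f*q[0]/q[2],c["cy"]+f*q[1]/q[2]])
def blob(m,near):
    cs,_=cv2.findContours(m.astype(np.uint8),cv2.RETR_EXTERNAL,cv2.CHAIN_APPROX_NONE)
    cs=[k for k in cs if cv2.contourArea(k)>20]
    return min(cs,key=lambda k:-cv2.pointPolygonTest(k,tuple(map(float,near)),True))
def rectw(c,k,z):
    p=np.array([ray(c,q[0],z)[:2] for q in k],np.float32);return cv2.minAreaRect(p)
E
python3 - <<'E'
from h import *;import pickle
d=pickle.load(open("c0.pkl","rb"));c=d["top"];im=c["pixels"].astype(int);g=im.mean(2)
print("cam",-cam(c)[1].T@cam(c)[2])
k=blob(g>150,(270,215));print("plate",rectw(c,k,.004))
sub=(g<90);x,y,w,h=cv2.boundingRect(k);mm=np.zeros_like(sub);mm[y+4:y+h-4,x+4:x+w-4]=1
hk=blob(sub&mm,(291,225));print("handle",rectw(c,hk,.046),cv2.boundingRect(hk))
for th in(150,185,205):
  for n in[(150,225),(198,204),(211,258)]:
    k=blob(g>th,n);(u,v),r=cv2.minEnclosingCircle(k);e=cv2.fitEllipse(k);w=ray(c,e[0],.062)
    print(th,n,np.round(e[0],1),np.round(e[1],1),w.round(4), rectw(c,k,.062)[1])
for n,z,f in[((290,164),.017,g>110),((338,172),.026,(im[...,0]>im[...,2]+50)),((152,176),.11,(im[...,0]>im[...,2]+70))]:
    k=blob(f,n);e=cv2.minEnclosingCircle(k);print(n,e,ray(c,e[0],z).round(3))
b=c["pixels"][195:285,335:445,::-1];cv2.imwrite("pics/box.png",cv2.resize(b,None,fx=7,fy=6.5 if 0 else 6,interpolation=cv2.INTER_CUBIC))
b=d["scene"]["pixels"][130:290,140:320,::-1]
E
```

```text
cam [0.4760033  0.13552899 1.25738312]
plate ((0.48997122049331665, 0.0831165611743927), (0.1730859875679016, 0.11510016024112701), 87.4288330078125)Traceback (most recent call last):
  File "<stdin>", line 6, in <module>
  File "h.py", line 13, in blob
    return min(cs,key=lambda k:-cv2.pointPolygonTest(k,tuple(map(float,near)),True))
ValueError: min() iterable argument is empty
```

```bash
python3 - <<'E'
from h import *;import pickle
d=pickle.load(open("c0.pkl","rb"));c=d["top"];im=c["pixels"].astype(int);g=im.mean(2)
k=blob(g>150,(270,215));x,y,w,h=cv2.boundingRect(k);print(x,y,w,h,g[225,280:302].round())
mm=np.zeros(g.shape,bool);mm[y+4:y+h-4,x+4:x+w-4]=1
hk=blob((g<110)&mm,(291,225));print("handle",rectw(c,hk,.046),cv2.boundingRect(hk))
for th in(150,185,205):
  for n in[(150,225),(198,204),(211,258)]:
    k=blob(g>th,n);e=cv2.fitEllipse(k);w=ray(c,e[0],.062)
    print(th,n,np.round(e[0],1),np.round(e[1],1),w.round(4), rectw(c,k,.062)[1])
for n,z,f in[((290,164),.017,g>110),((338,172),.026,(im[...,0]>im[...,2]+50)),((152,176),.11,(im[...,0]>im[...,2]+70))]:
    k=blob(f,n);e=cv2.minEnclosingCircle(k);print(n,e,ray(c,e[0],z).round(3))
b=c["pixels"][195:285,335:445,::-1];cv2.imwrite("pics/box.png",cv2.resize(b,None,fx=7,fy=6,interpolation=cv2.INTER_CUBIC))
E
```

```text
258 203 65 45 [246. 246. 246. 246. 244. 244. 244. 244. 197.  89.  95.  90. 105. 199.
 201. 246. 246. 246. 246. 246. 246. 246.]
handle ((0.4891228675842285, 0.08287375420331955), (0.00787345226854086, 0.057574253529310226), 89.11344146728516) (289, 214, 4, 23)
150 (150, 225) [149.4 224. ] [19.  19.9] [0.4965 0.4465 0.062 ] (0.05146905407309532, 0.048647440969944)
150 (198, 204) [198.  202.9] [19.4 19.6] [0.5494 0.3217 0.062 ] (0.051072683185338974, 0.05054685100913048)
150 (211, 258) [210.4 257.2] [19.3 20. ] [0.4093 0.2906 0.062 ] (0.04906969889998436, 0.050393182784318924)
185 (150, 225) [149.4 224. ] [18.6 19.2] [0.4966 0.4466 0.062 ] (0.048804379999637604, 0.04625207930803299)
185 (198, 204) [197.9 202.8] [18.6 18.7] [0.5494 0.322  0.062 ] (0.046388350427150726, 0.049241941422224045)
185 (211, 258) [210.3 257.1] [18.8 19. ] [0.4095 0.2909 0.062 ] (0.04865437373518944, 0.048562224954366684)
205 (150, 225) [149.5 224. ] [17.8 18.4] [0.4965 0.4462 0.062 ] (0.04872244596481323, 0.04625207930803299)
205 (198, 204) [198. 203.] [17.9 18.3] [0.549  0.3217 0.062 ] (0.04638238996267319, 0.04666619375348091)
205 (211, 258) [210.4 257.3] [18.1 18.7] [0.409  0.2906 0.062 ] (0.04870856553316116, 0.04596346989274025)
(290, 164) ((289.5353698730469, 163.31993103027344), 17.26677894592285) [0.656 0.082 0.017]
(338, 172) ((337.2826232910156, 171.93478393554688), 5.225181579589844) [ 0.63  -0.046  0.026]
(152, 176) ((49.5, 159.5), 2.9155757427215576) [0.659 0.681 0.11 ]
```

View pics/box.png

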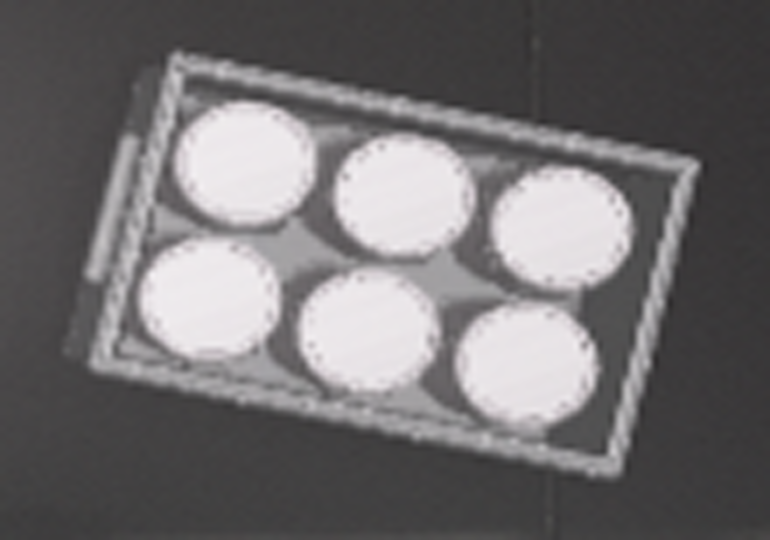

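Enlarged, the box rim's outer corners are at about (176,52), (700,160), (618,476) and (92,370) in the crop. Its six lids and the left grip can be seen clearly.

```bash
python3 - <<'E'
from h import *;import pickle
d=pickle.load(open("c0.pkl","rb"));c=d["top"];im=c["pixels"].astype(int);g=im.mean(2)
U=[(176,52),(700,160),(618,476),(92,370)]
P=np.array([ray(c,((u+.5)/7-.5+335,(v+.5)/6-.5+195),.08)[:2] for u,v in U]);print("rim",P.round(4),P.mean(0))
a=np.degrees(np.arctan2(*(P[0]-P[1])[::-1])),np.degrees(np.arctan2(*(P[3]-P[2])[::-1]));b=[np.degrees(np.arctan2(*(P[0]-P[3])[::-1])),np.degrees(np.arctan2(*(P[1]-P[2])[::-1]))]
print("long",np.linalg.norm(P[0]-P[1]),"short",np.linalg.norm(P[0]-P[3]),a,b)
L=[]
for u,v in[(245,162),(405,195),(562,228),(210,297),(370,330),(527,363)]:
    n=(u/7+335,v/6+195);k=blob(g>185,n);L.append(ray(c,cv2.fitEllipse(k)[0],.067)[:2])
L=np.array(L);print("lids",L.round(4),L.mean(0))
print("long dirs",[np.degrees(np.arctan2(*(L[i]-L[i+2])[::-1])) for i in(0,3)],"short",[np.degrees(np.arctan2(*(L[i]-L[i+3])[::-1])) for i in range(3)])
# scene camera cross-check of tins and handle
s=d["scene"]
for p in[(.4965,.4465,.062),(.549,.3218,.062),(.409,.2907,.062),(.4891,.0829,.046)]:print(p,proj(s,p).round(1))
gs=s["pixels"].mean(2)
for n in[(181,283),(212,243),(253,271)]:
    k=blob(gs>195,n);e=cv2.fitEllipse(k);print(np.round(e[0],1),np.round(e[1],1),ray(s,e[0],.062).round(4))
k=blob(gs>170,(280,225));print("plate scene",rectw(s,k,.004))
E
```

```text
rim [[ 0.5419 -0.0938]
 [ 0.4932 -0.285 ]
 [ 0.3598 -0.2504]
 [ 0.4074 -0.0599]] [ 0.45054952 -0.17225178]
long 0.19728052895951975 short 0.13869293744291866 (np.float64(75.7120001140406), np.float64(75.98123715085191)) [np.float64(-14.151842873650384), np.float64(-14.525548885345405)]
lids [[ 0.4947 -0.1211]
 [ 0.48   -0.1792]
 [ 0.4653 -0.2374]
 [ 0.4366 -0.1063]
 [ 0.4222 -0.1642]
 [ 0.4071 -0.2224]] [ 0.45097874 -0.17177145]
long dirs [np.float64(75.79302858693038), np.float64(75.76133806164333)] short [np.float64(-14.306085109527201), np.float64(-14.535256329819042), np.float64(-14.500086714305583)]
(0.4965, 0.4465, 0.062) [179.7 283. ]
(0.549, 0.3218, 0.062) [210.3 242.8]
(0.409, 0.2907, 0.062) [251.8 271.6]
(0.4891, 0.0829, 0.046) [294.7 214.5]
[180.2 284.6] [16.1 18.9] [0.4918 0.448  0.062 ]
[210.8 244.1] [13.5 17.8] [0.5446 0.3231 0.062 ]
[252.4 272.9] [16.3 18.4] [0.4051 0.2919 0.062 ]
plate scene ((0.487230509519577, 0.08446355164051056), (0.17449034750461578, 0.11444169282913208), 87.46061706542969)
```

>>> arm_command --pt "0.02 -0.02 0 0.06" --pt "0.055 -0.056 0.005 0.14" --pt "0.095 -0.097 0.01 0.22" --pt "0.135 -0.138 0.02 0.3" --pt "0.175 -0.179 0.03 0.365" --hand 0.0854 --squeeze 40

```text
clock: 0.72
position: [0.291, -0.3191, 0.2178]
ee_rot: [-180.0, -0.0, -2.8]
wrist_force: [0.7, -0.3, 1.1]
grip_width: 0.998
grip_force: 0.0
```

```bash
cat > go.py <<'E'
# usage: go(x,y,z,yaw) -> delta from the present pose in tool axes
import numpy as np
from workcell import get_state
def go(x,y,z,yaw):
    s=get_state();p=s["position"];w=s["ee_rot"][2];a=np.radians(w);dx,dy=x-p[0],y-p[1]
    t=-np.radians((yaw-w+90)%180-90)
    print("delta",np.round([dx*np.cos(a)+dy*np.sin(a),dx*np.sin(a)-dy*np.cos(a),p[2]-z,t],4),"pos",np.round(p,4),"rot",np.round(s["ee_rot"],2),"clk",round(s["clock"],2),"F",np.round(s["wrist_force"],2),"w",round(s["grip_width"]*85.4,1),"g",round(s["grip_force"],1))
if __name__=="__main__":
    import sys;go(*map(float,sys.argv[1:5]))
E
python3 go.py .489 .083 .19 -2.6
```

```text
delta [ 0.1784 -0.4112  0.0278 -0.0028] pos [ 0.291  -0.3191  0.2178] rot [-1.7999e+02 -1.0000e-02 -2.7600e+00] clk 0.72 F [ 0.7  -0.29  1.14] w 85.3 g 0.0
```

>>> arm_command --pt "0.019 -0.045 0.005 0" --pt "0.039 -0.09 0.01 0" --pt "0.059 -0.135 0.015 0" --pt "0.078 -0.18 0.02 0" --pt "0.098 -0.225 0.025 0"

```text
clock: 1.35
position: [0.399, -0.099, 0.1931]
ee_rot: [180.0, -0.0, -2.6]
wrist_force: [1.1, -1.1, 0.0]
grip_width: 1.0
grip_force: 0.0
```

>>> arm_command --pt "0.02 -0.045 0.003 0" --pt "0.038 -0.09 0.003 0" --pt "0.058 -0.133 0.003 0" --pt "0.077 -0.175 0.003 0" --pt "0.08 -0.186 0.003 0"

```text
clock: 1.98
position: [0.4873, 0.0837, 0.1899]
ee_rot: [-180.0, 0.0, -2.4]
wrist_force: [0.5, -0.4, -0.6]
grip_width: 1.002
grip_force: 0.0
```

```bash
python3 go.py .489 .083 .036 -2.57; python3 - <<'E'
from workcell import capture
import cv2,pickle
c=capture("wrist");cv2.imwrite("pics/w1.png",c["pixels"][:,:,::-1]);pickle.dump(c,open("w1.pkl","wb"))
E
```

```text
delta [0.0017 0.0006 0.1539 0.0027] pos [0.4873 0.0837 0.1899] rot [-1.7998e+02  4.0000e-02 -2.4200e+00] clk 1.98 F [ 0.5  -0.44 -0.59] w 85.6 g 0.0
```

View pics/w1.png

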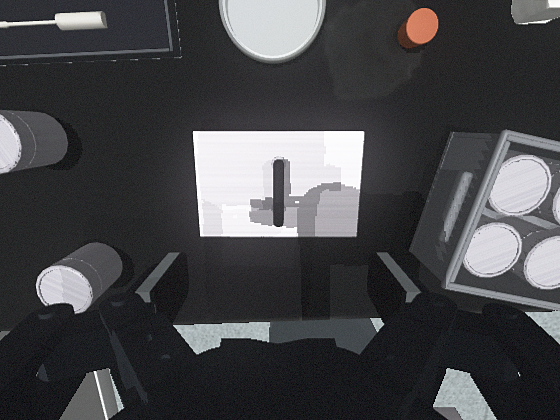

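The wrist view shows the plate spanning (193–364, 130–237) with the handle bar at about (279,193). The box's left rim corners are at about (506,132) and (446,288), and one tin lid is near (65,288).

```bash
python3 - <<'E'
from h import *;import pickle
c=pickle.load(open("w1.pkl","rb"));g=c["pixels"].mean(2)
m=np.zeros(g.shape,np.uint8);m[122:245,186:372]=(g[122:245,186:372]>75)
k=blob(cv2.morphologyEx(m,cv2.MORPH_CLOSE,np.ones((25,25))),(220,150));print("plate",rectw(c,k,.004),cv2.boundingRect(k))
mm=np.zeros(g.shape,bool);mm[150:235,255:305]=1
k=blob((g<50)&mm,(279,193));print("handle",rectw(c,k,.046),cv2.boundingRect(k))
for uv,z in[((506,132),.08),((446,288),.08)]:print(uv,ray(c,uv,z).round(4))
E
```

```text
plate ((0.49137958884239197, 0.08218154311180115), (0.17449302971363068, 0.11391519010066986), 87.62533569335938) (193, 131, 172, 107)Traceback (most recent call last):
  File "<stdin>", line 6, in <module>
  File "h.py", line 13, in blob
    return min(cs,key=lambda k:-cv2.pointPolygonTest(k,tuple(map(float,near)),True))
ValueError: min() iterable argument is empty
```

>>> arm_command --pt "0.003 0.001 0.025 0" --pt "0.003 0.001 0.06 0" --pt "0.003 0.001 0.1 0" --pt "0.003 0.001 0.135 0" --pt "0.003 0.001 0.154 0" --hand 0.05

```text
clock: 2.65
position: [0.488, 0.0793, 0.0342]
ee_rot: [180.0, 0.2, -2.7]
wrist_force: [0.7, 0.1, -0.5]
grip_width: 0.587
grip_force: 0.0
```

>>> arm_command --pt "0 0 0 0" --pt "0 0 0 0" --pt "0 0 0 0" --pt "0 0 0 0" --pt "0 0 0 0" --hand 0.0 --squeeze 45

```text
clock: 3.28
position: [0.4908, 0.0801, 0.0374]
ee_rot: [180.0, -0.1, -2.6]
wrist_force: [-2.3, -2.9, 6.8]
grip_width: 0.111
grip_force: 46.3
```

```bash
python3 go.py .4505 -.172 .19 -14.3; python3 - <<'E'
from h import *;import pickle
c=pickle.load(open("w1.pkl","rb"))
for uv,z in[((506,132),.08),((446,288),.08)]:print(uv,ray(c,uv,z).round(4))
E
```

```text
delta [-0.0289  0.2537 -0.1526  0.2047] pos [0.4908 0.0801 0.0374] rot [ 1.7996e+02 -1.0000e-01 -2.5700e+00] clk 3.27 F [-2.33 -2.85  6.77] w 9.5 g 46.3
(506, 132) [ 0.5417 -0.0937  0.08  ]
(446, 288) [ 0.4096 -0.062   0.08  ]
```

>>> arm_command --pt "0 0 -0.01 0" --pt "0 0 -0.035 0" --pt "0 0.01 -0.07 0.02" --pt "0 0.03 -0.105 0.06" --pt "-0.005 0.055 -0.135 0.1"

```text
clock: 3.9
position: [0.4826, 0.0257, 0.1731]
ee_rot: [-180.0, -0.1, -8.3]
wrist_force: [0.0, -0.7, -1.9]
grip_width: 0.11
grip_force: 45.0
```

>>> arm_command --pt "-0.005 0.035 -0.01 0.04" --pt "-0.01 0.07 -0.016 0.08" --pt "-0.01 0.105 -0.016 0.1" --pt "-0.01 0.14 -0.016 0.1" --pt "-0.015 0.165 -0.016 0.1"

```text
clock: 4.53
position: [0.4435, -0.1365, 0.1877]
ee_rot: [180.0, -0.0, -14.1]
wrist_force: [0.2, -0.2, -3.1]
grip_width: 0.111
grip_force: 45.0
```

>>> arm_command --pt "0 0.015 0 0" --pt "0 0.018 0 0" --pt "0 0.018 0 0"

```text
clock: 4.9
position: [0.4395, -0.1523, 0.1873]
ee_rot: [-180.0, 0.0, -14.0]
wrist_force: [1.4, 0.5, -2.5]
grip_width: 0.108
grip_force: 45.0
```

```bash
python3 go.py .451 -.172 .19 -14.3; python3 - <<'E'
from workcell import capture
import cv2,pickle,numpy as np
d={n:capture(n) for n in("wrist","top")};pickle.dump(d,open("w2.pkl","wb"))
cv2.imwrite("pics/w2.png",d["wrist"]["pixels"][:,:,::-1])
E
```

```text
delta [ 0.0159  0.0164 -0.0027  0.0045] pos [ 0.4395 -0.1523  0.1873] rot [-179.97    0.    -14.04] clk 4.9 F [ 1.37  0.5  -2.46] w 9.2 g 45.0
```

View pics/w2.png

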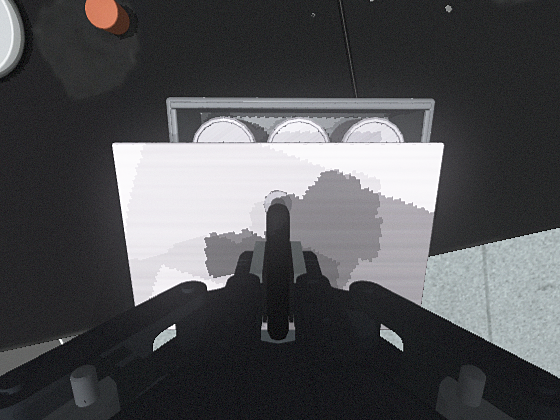

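The plate hangs level. Its far corners are at about (112,143) and (443,143), and the box's far rim corners are at (167,99) and (434,99).

```bash
python3 - <<'E'
from h import *;import pickle
d=pickle.load(open("w2.pkl","rb"));c=d["wrist"]
g=c["pixels"].mean(2)
# plate far edge rows / ends
for x in(130,200,300,420):print(x,g[136:150,x].round().astype(int))
for r in(150,200):
    on=np.where(g[r,90:470]>120)[0]+90;print(r,on.min(),on.max())
for x in(180,300,420):print("rim",x,g[92:112,x].round().astype(int))
for z in(.150,.155):
    A,B=ray(c,(112,143),z),ray(c,(443,143),z);e=A-B;y=e[:2]/np.linalg.norm(e[:2]);xx=np.array([y[1],-y[0]])
    print(z,np.linalg.norm(e),np.degrees(np.arctan2(e[1],e[0])),"centre",(A+B)[:2]/2-.057*xx)
A,B=ray(c,(167,98.5),.08),ray(c,(434,98.5),.08);e=A-B;y=e[:2]/np.linalg.norm(e[:2]);xx=np.array([y[1],-y[0]])
print("box",np.linalg.norm(e),np.degrees(np.arctan2(e[1],e[0])),"centre",(A+B)[:2]/2-.067*xx,A,B)
E
```

```text
130 [ 48  50  46  49  46  39 115 226 246 253 251 251 251 250]
200 [232 232 230 233 232 240 146 204 234 242 242 240 237 238]
300 [223 220 223 222 225 224 174 236 250 252 250 249 249 250]
420 [ 76  78  78  80  79  84 136 251 248 250 250 249 249 248]
150 113 442
200 120 435
rim 180 [ 47  42  44  38  26 118 136 151 167 137 139 170 166 171 163 142  71  60
  65  62]
rim 300 [ 50  52  53  57  47  59 129 145 156 183 141 159 161 163 165 144 119  75
  65  71]
rim 420 [ 52  42  42  50  47  39  91 132 151 157 138 143 160 158 156 158 138  76
  67  76]
0.15 0.17657145269799043 76.0009537155705 centre [ 0.44002079 -0.15275468]
0.155 0.17116553270643828 76.00095371557052 centre [ 0.44028976 -0.15282287]
box 0.19603000555599615 76.0017099739378 centre [ 0.4535247  -0.17350982] [ 0.54224413 -0.0946124   0.08      ] [ 0.49482586 -0.2848209   0.08      ]
```

>>> arm_command --pt "0.008 0.008 0.01 0" --pt "0.016 0.016 0.025 0" --pt "0.0164 0.0162 0.042 0" --pt "0.0164 0.0162 0.054 0" --pt "0.0164 0.0162 0.055 0"

```text
clock: 5.62
position: [0.4505, -0.1716, 0.1308]
ee_rot: [-179.9, 0.2, -14.0]
wrist_force: [0.2, 1.5, -2.3]
grip_width: 0.107
grip_force: 45.0
```

```bash
python3 go.py .452 -.1725 .104 -14; python3 - <<'E'
from workcell import capture
import cv2,pickle,numpy as np
d={n:capture(n) for n in("wrist","top")};pickle.dump(d,open("w3.pkl","wb"))
a=d["wrist"]["pixels"][90:330,90:470];b=d["top"]["pixels"][195:285,335:445]
cv2.imwrite("pics/w3.png",np.vstack([cv2.resize(a,(560,354)),cv2.resize(b,(290,237)).repeat(1,0)[:,:290] if 0 else cv2.copyMakeBorder(cv2.resize(b,(290,237)),0,0,0,270,cv2.BORDER_CONSTANT)])[:,:,::-1])
E
```

```text
delta [ 0.0017  0.0005  0.0268 -0.0006] pos [ 0.4505 -0.1716  0.1308] rot [-1.7993e+02  1.6000e-01 -1.4040e+01] clk 5.62 F [ 0.19  1.53 -2.29] w 9.2 g 45.0
```

View pics/w3.png

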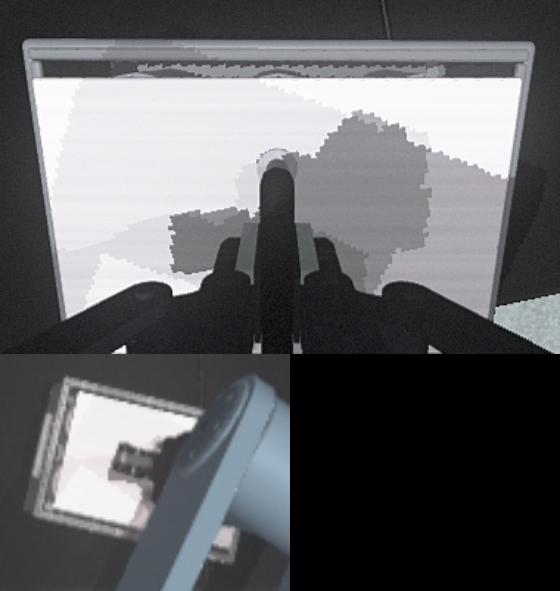

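The plate is square over the box. In the crop its far corners are at (32,79) and (522,79), and the rim's outer far corners at (23,41) and (535,41).

```bash
python3 - <<'E'
from h import *;import pickle
d=pickle.load(open("w3.pkl","rb"));c=d["wrist"];g=c["pixels"].mean(2)
k=380/560
def up(u,v):return(90+u*k,90+v*240/354)
print("plate far edge row",g[138:150,200].round().astype(int),"rim rows",g[112:136,200].round().astype(int))
print("row150 left",g[150,104:125].round().astype(int),"right",g[150,435:460].round().astype(int))
def cen(A,B,h):
    e=A-B;y=e[:2]/np.linalg.norm(e[:2]);x=np.array([y[1],-y[0]]);return np.linalg.norm(e).round(4),np.degrees(np.arctan2(e[1],e[0])).round(2),((A+B)[:2]/2-h*x).round(4)
for z in(.097,.099):print("plate",cen(ray(c,up(32.5,78.5),z),ray(c,up(522,78.5),z),.057))
print("rim",cen(ray(c,up(23,40),.08),ray(c,up(535,40),.08),.067))
E
```

```text
plate far edge row [ 94  91  94  89 125 211 233 241 241 240 237 237] rim rows [ 39  50  43  42  73 112 125 134 140 159 130 125 143 145 144 140 144 128
 117  82  75  84  86  82]
row150 left [ 50  45  49  49  35 148 158 158 139 245 255 251 250 250 250 251 250 251
 250 250 250] right [249 249 249 249 249 250 252 251 181 139 149 158 153 145  61  56  57  62
  57  61  58  56  60  64  57]
plate (np.float64(0.1733), np.float64(76.01), array([ 0.4509, -0.1724]))
plate (np.float64(0.1711), np.float64(76.01), array([ 0.451 , -0.1724]))
rim (np.float64(0.1961), np.float64(76.0), array([ 0.4541, -0.1739]))
```

>>> arm_command --pt "0.0015 0.0005 0.006 0" --pt "0.0015 0.0005 0.012 0" --pt "0.0015 0.0005 0.017 0" --pt "0.0015 0.0005 0.021 0" --pt "0.0015 0.0005 0.024 0"

```text
clock: 6.35
position: [0.4527, -0.1733, 0.108]
ee_rot: [-180.0, 0.0, -14.0]
wrist_force: [0.3, 0.6, -3.1]
grip_width: 0.106
grip_force: 45.1
```

>>> arm_command --pt "0 0 0.001 0" --pt "0 0 0.002 0" --pt "0 0 0.002 0"

```text
clock: 6.72
position: [0.4528, -0.1734, 0.1063]
ee_rot: [180.0, -0.0, -14.0]
wrist_force: [0.1, -0.3, -2.9]
grip_width: 0.109
grip_force: 45.0
```

>>> arm_command --pt "0 0 0.001 0" --pt "0 0 0.002 0" --pt "0 0 0.002 0"

```text
clock: 7.1
position: [0.4528, -0.1734, 0.1044]
ee_rot: [180.0, -0.0, -14.0]
wrist_force: [-0.9, -0.1, 0.2]
grip_width: 0.105
grip_force: 45.3
```

>>> arm_command --pt "0 0 0.0005 0" --pt "0 0 0.001 0" --pt "0 0 0.001 0"

```text
clock: 7.48
position: [0.4528, -0.1734, 0.1044]
ee_rot: [180.0, 0.0, -14.0]
wrist_force: [-5.2, 2.6, 9.4]
grip_width: 0.105
grip_force: 46.9
```

>>> arm_command --pt "0 0 -0.001 0" --pt "0 0 -0.001 0" --pt "0 0 -0.001 0" --pt "0 0 -0.03 0" --pt "0 0 -0.085 0" --hand 0.045

```text
clock: 8.1
position: [0.4511, -0.1723, 0.187]
ee_rot: [-179.9, 0.3, -14.1]
wrist_force: [1.4, -0.6, 0.4]
grip_width: 0.529
grip_force: 0.0
```

```bash
python3 go.py .409 .291 .14 75.7;
```

```text
delta [-0.1534 -0.4392  0.047  -1.5666] pos [ 0.4511 -0.1723  0.187 ] rot [-179.88    0.31  -14.06] clk 8.1 F [ 1.38 -0.56  0.41] w 45.1 g 0.0
```

>>> arm_command --pt "-0.012 -0.034 0.0 -0.12" --pt "-0.028 -0.08 0.0 -0.3" --pt "-0.044 -0.126 0.0 -0.48" --pt "-0.06 -0.173 0.0 -0.66" --pt "-0.076 -0.22 0.005 -0.84" --hand 0.0854

```text
clock: 8.72
position: [0.4325, 0.0599, 0.1837]
ee_rot: [179.9, -0.1, 34.4]
wrist_force: [0.3, 0.2, -0.0]
grip_width: 1.003
grip_force: 0.0
```

```bash
python3 go.py .409 .291 .17 75.7; python3 - <<'E'
from workcell import capture
import pickle
c=capture("top");pickle.dump(c,open("t4.pkl","wb"))
E
```

```text
delta [ 0.1112 -0.2039  0.0137 -0.7209] pos [0.4325 0.0599 0.1837] rot [ 1.7994e+02 -7.0000e-02  3.4400e+01] clk 8.72 F [ 0.3   0.15 -0.05] w 85.6 g 0.0
```

>>> arm_command --pt "0.023 -0.042 0.002 -0.18" --pt "0.046 -0.084 0.005 -0.36" --pt "0.069 -0.126 0.008 -0.54" --pt "0.092 -0.168 0.012 -0.7209" --pt "0.107 -0.196 0.0137 -0.7209"

```text
clock: 9.4
position: [0.4107, 0.2826, 0.1692]
ee_rot: [-180.0, 0.0, 75.5]
wrist_force: [-0.0, -0.5, -0.6]
grip_width: 1.002
grip_force: 0.0
```

>>> arm_command --pt "0 0 0 0" --pt "0 0 0 0"

```text
clock: 9.65
position: [0.4112, 0.2803, 0.1694]
ee_rot: [-180.0, 0.0, 75.4]
wrist_force: [-0.9, -0.6, -0.0]
grip_width: 0.996
grip_force: 0.0
```

```bash
python3 go.py .409 .291 .038 75.7; python3 - <<'E'
from workcell import capture
import pickle,cv2,numpy as np
d={n:capture(n) for n in("top","wrist")};pickle.dump(d,open("t5.pkl","wb"))
b=d["top"]["pixels"][195:285,335:445];a=d["wrist"]["pixels"]
cv2.imwrite("pics/w5.png",np.vstack([cv2.resize(a,(480,360)),cv2.copyMakeBorder(cv2.resize(b,(290,237)),0,0,0,190,cv2.BORDER_CONSTANT)])[:,:,::-1])
E
```

```text
delta [ 0.0098 -0.0048  0.1314 -0.0056] pos [0.4112 0.2803 0.1694] rot [-1.7999e+02  4.0000e-02  7.5380e+01] clk 9.65 F [-0.92 -0.6  -0.01] w 85.0 g 0.0
```

View pics/w5.png

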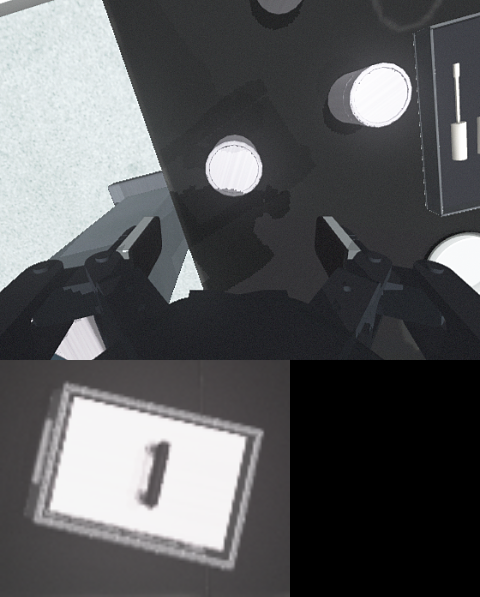

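The plate lies seated and squared in the box, with its handle near the centre at crop (152,475). In the wrist crop tin 3's lid is at (234,167) and tin 2's at (380,97).

```bash
python3 - <<'E'
from h import *;import pickle
d=pickle.load(open("t5.pkl","rb"));c=d["wrist"];g=c["pixels"].mean(2);s=560/480
for th in(170,200):
  for u,v in[(234,167),(385,90)]:
    k=blob(g>th,(u*s,v*s));e=cv2.fitEllipse(k);print(th,np.round(e[0],1),np.round(e[1],1),ray(c,e[0],.062).round(4),rectw(c,k,.062)[1])
t=d["top"];g=t["pixels"].mean(2)
k=blob(g>200,(375,235));print("plate",rectw(t,k,.071))
E
```

```text
170 [272.7 194.5] [58.9 66.4] [0.4113 0.2929 0.062 ] (0.048081204295158386, 0.05261058360338211)
170 [443.6 110.3] [67.1 77.6] [0.5504 0.3227 0.062 ] (0.052644453942775726, 0.05242575705051422)
200 [272.6 194.5] [58.4 66.3] [0.4112 0.2929 0.062 ] (0.04749269038438797, 0.05255088582634926)
200 [443.7 110. ] [66.7 77.2] [0.5505 0.3229 0.062 ] (0.05249862000346184, 0.052328724414110184)
plate ((0.452439546585083, -0.17322155833244324), (0.17298448085784912, 0.11446020007133484), 75.96304321289062)
```

>>> arm_command --pt "0.006 -0.002 0.02 0" --pt "0.011 -0.004 0.055 0" --pt "0.011 -0.004 0.09 0" --pt "0.011 -0.004 0.12 0" --pt "0.011 -0.004 0.132 0"

```text
clock: 10.38
position: [0.4094, 0.2911, 0.0361]
ee_rot: [-179.9, 0.1, 75.3]
wrist_force: [-0.5, -0.5, 0.1]
grip_width: 1.001
grip_force: 0.0
```

>>> arm_command --pt "0 0 0 0" --pt "0 0 0 0" --pt "0 0 0 0" --pt "0 0 0 0" --hand 0.03 --squeeze 45

```text
clock: 10.88
position: [0.4112, 0.2928, 0.0392]
ee_rot: [179.9, -0.1, 75.4]
wrist_force: [-0.6, -2.8, 6.2]
grip_width: 0.617
grip_force: 48.2
```

>>> arm_command --pt "0 0 -0.005 0" --pt "0 0 -0.02 0" --pt "0 0 -0.045 0" --pt "0 0 -0.07 0" --pt "0 0 -0.08 0"

```text
clock: 11.5
position: [0.4111, 0.293, 0.1199]
ee_rot: [179.8, -0.1, 75.4]
wrist_force: [1.3, 0.1, -2.0]
grip_width: 0.616
grip_force: 47.8
```

>>> arm_command --pt "0 0 -0.015 0" --pt "0 0 -0.02 0" --pt "0 0 -0.02 0"

```text
clock: 11.88
position: [0.4101, 0.2925, 0.1376]
ee_rot: [180.0, -0.0, 75.4]
wrist_force: [-0.2, 0.1, -2.5]
grip_width: 0.619
grip_force: 47.8
```

>>> arm_command --pt "0 0 0 0"

```text
clock: 12.0
position: [0.4096, 0.2923, 0.1369]
ee_rot: [-179.9, 0.0, 75.4]
wrist_force: [-0.0, -0.1, -2.4]
grip_width: 0.619
grip_force: 47.8
```

```bash
python3 go.py .4658 -.119 .15 75.9
```

```text
delta [-0.3838  0.1582 -0.0131 -0.009 ] pos [0.4096 0.2923 0.1369] rot [-1.7993e+02  5.0000e-02  7.5380e+01] clk 12.0 F [-0.   -0.1  -2.42] w 52.9 g 47.8
```

>>> arm_command --pt "-0.015 0.006 -0.01 0" --pt "-0.05 0.02 -0.025 -0.009" --pt "-0.09 0.037 -0.03 -0.009" --pt "-0.135 0.056 -0.03 -0.009" --pt "-0.18 0.075 -0.03 -0.009"

```text
clock: 12.62
position: [0.4372, 0.0972, 0.1681]
ee_rot: [180.0, 0.0, 75.9]
wrist_force: [0.6, 0.5, -2.0]
grip_width: 0.614
grip_force: 47.8
```

>>> arm_command --pt "-0.045 0.018 0 0" --pt "-0.09 0.037 0 0" --pt "-0.135 0.055 0 0" --pt "-0.17 0.07 0 0" --pt "-0.195 0.08 0 0"

```text
clock: 13.25
position: [0.467, -0.1118, 0.168]
ee_rot: [180.0, 0.0, 75.8]
wrist_force: [0.3, 0.2, -1.7]
grip_width: 0.614
grip_force: 47.8
```

>>> arm_command --pt "-0.005 0.002 0 0" --pt "-0.006 0.002 0 0" --pt "-0.006 0.002 0 0"

```text
clock: 13.62
position: [0.4674, -0.1147, 0.1675]
ee_rot: [-180.0, -0.0, 75.9]
wrist_force: [0.5, -0.4, -1.6]
grip_width: 0.614
grip_force: 47.8
```

```bash
python3 go.py .4658 -.119 .115 75.9
```

```text
delta [-0.0046 -0.0006  0.0525  0.0008] pos [ 0.4674 -0.1147  0.1675] rot [-1.7997e+02 -2.0000e-02  7.5950e+01] clk 13.62 F [ 0.54 -0.35 -1.64] w 52.4 g 47.8
```

>>> arm_command --pt "-0.002 -0.0005 0.01 0" --pt "-0.0045 -0.0005 0.025 0" --pt "-0.0045 -0.0005 0.038 0" --pt "-0.0045 -0.0005 0.046 0" --pt "-0.0045 -0.0005 0.052 0"

```text
clock: 14.25
position: [0.466, -0.1196, 0.1148]
ee_rot: [-180.0, -0.0, 75.9]
wrist_force: [-0.0, -0.3, -2.4]
grip_width: 0.618
grip_force: 47.8
```

>>> arm_command --pt "0 0 0.001 0" --pt "0 0 0.002 0" --pt "0 0 0.002 0"

```text
clock: 14.62
position: [0.4665, -0.1199, 0.1139]
ee_rot: [180.0, 0.0, 75.9]
wrist_force: [0.6, 0.0, -2.1]
grip_width: 0.616
grip_force: 47.8
```

>>> arm_command --pt "0 0 0.0007 0" --pt "0 0 0.0014 0" --pt "0 0 0.0014 0"

```text
clock: 15.0
position: [0.4662, -0.1198, 0.1122]
ee_rot: [-180.0, 0.0, 75.9]
wrist_force: [0.1, -0.4, -2.5]
grip_width: 0.614
grip_force: 47.8
```

>>> arm_command --pt "0 0 0.0007 0" --pt "0 0 0.0014 0" --pt "0 0 0.0014 0"

```text
clock: 15.38
position: [0.4662, -0.1198, 0.1107]
ee_rot: [-180.0, -0.0, 75.9]
wrist_force: [-0.9, -0.4, -2.4]
grip_width: 0.619
grip_force: 47.8
```

>>> arm_command --pt "0 0 0.0006 0" --pt "0 0 0.001 0" --pt "0 0 0.001 0"

```text
clock: 15.75
position: [0.4663, -0.1198, 0.1102]
ee_rot: [180.0, 0.0, 75.9]
wrist_force: [-3.8, 0.9, 4.8]
grip_width: 0.616
grip_force: 48.4
```

>>> arm_command --pt "0 0 0 0" --pt "0 0 0 0" --pt "0 0 -0.005 0" --pt "0 0 -0.03 0" --pt "0 0 -0.07 0" --hand 0.0854

```text
clock: 16.38
position: [0.4653, -0.1193, 0.1796]
ee_rot: [-179.8, -0.0, 75.9]
wrist_force: [0.0, 0.5, -1.1]
grip_width: 1.002
grip_force: 0.0
```

```bash
python3 go.py .55 .3225 .16 75.9
```

```text
delta [ 4.491e-01 -2.550e-02  1.960e-02 -1.000e-04] pos [ 0.4653 -0.1193  0.1796] rot [-1.7983e+02 -5.0000e-02  7.5890e+01] clk 16.38 F [ 0.03  0.46 -1.06] w 85.5 g 0.0
```

>>> arm_command --pt "0.02 -0.001 0 0" --pt "0.06 -0.003 0 0" --pt "0.11 -0.006 0 0" --pt "0.16 -0.009 0 0" --pt "0.21 -0.012 0 0"

```text
clock: 17.0
position: [0.5062, 0.0883, 0.1803]
ee_rot: [179.9, -0.0, 75.9]
wrist_force: [0.5, 0.3, 0.1]
grip_width: 0.997
grip_force: 0.0
```

>>> arm_command --pt "0.05 -0.003 0 0" --pt "0.1 -0.006 0 0" --pt "0.15 -0.009 0.005 0" --pt "0.19 -0.012 0.015 0" --pt "0.229 -0.0135 0.02 0"

```text
clock: 17.62
position: [0.5483, 0.3138, 0.1594]
ee_rot: [-180.0, 0.0, 75.9]
wrist_force: [0.1, -0.8, 0.2]
grip_width: 1.002
grip_force: 0.0
```

>>> arm_command --pt "0.01 0 0 0" --pt "0.01 0 0 0"

```text
clock: 17.88
position: [0.5508, 0.322, 0.1598]
ee_rot: [180.0, 0.0, 76.0]
wrist_force: [0.0, -0.0, -0.1]
grip_width: 0.998
grip_force: 0.0
```

```bash
python3 go.py .55 .3225 .038 75.9; python3 - <<'E'
from h import *
from workcell import capture
c=capture("wrist");g=c["pixels"].mean(2)
for t in[(.55,.3225,.062),(.4965,.4465,.062)]:
    n=proj(c,t);k=blob(g>180,n);e=cv2.fitEllipse(k);print(n.round(),np.round(e[0],1),np.round(e[1],1),ray(c,e[0],.062).round(4),rectw(c,k,.062)[1])
c=capture("top");g=c["pixels"].mean(2)
for z,t in[(.133,(.466,-.12,.133))]:
    n=proj(c,t);print("tin on plate expected px",n,g[int(n[1])-14:int(n[1])+14:3,int(n[0])].round())
cv2.imwrite("pics/t6.png",cv2.resize(c["pixels"][195:285,335:445,::-1],None,fx=5,fy=5,interpolation=cv2.INTER_CUBIC))
E
```

```text
delta [ 0.0002 -0.0009  0.1218  0.001 ] pos [0.5508 0.322  0.1598] rot [1.800e+02 2.000e-02 7.595e+01] clk 17.88 F [ 0.04 -0.02 -0.11] w 85.2 g 0.0
[276. 213.] [278.3 205.3] [48.7 70.9] [0.5535 0.3277 0.062 ] (0.03868040069937706, 0.05260009318590164)
[155.  62.] [157.6  60.2] [74.6 84.9] [0.4983 0.4471 0.062 ] (0.05250001326203346, 0.05244019627571106)
tin on plate expected px [375.39358546 232.91463427] [246. 246. 221. 235. 234. 234. 235. 235. 220. 202.]
```

View pics/t6.png

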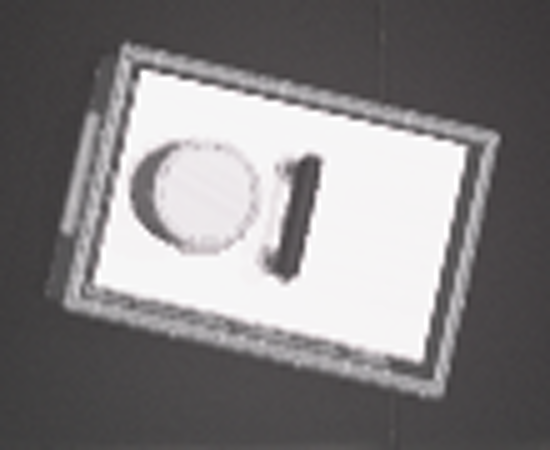

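The first light tin stands upright on the plate left of the handle, at crop (208,195), clear of both the handle and the edge.

>>> arm_command --pt "0.001 0 0.02 0" --pt "0.001 0 0.055 0" --pt "0.001 0 0.09 0" --pt "0.001 0 0.115 0" --pt "0.001 0 0.123 0"

```text
clock: 18.6
position: [0.5493, 0.3213, 0.0337]
ee_rot: [-179.8, 0.2, 75.8]
wrist_force: [0.7, -0.4, 0.3]
grip_width: 0.998
grip_force: 0.0
```

>>> arm_command --pt "0 0 0 0" --pt "0 0 0 0" --pt "0 0 0 0" --pt "0 0 0 0" --hand 0.03 --squeeze 45

```text
clock: 19.1
position: [0.5522, 0.3232, 0.0383]
ee_rot: [179.9, -0.1, 75.9]
wrist_force: [0.5, -0.9, 5.2]
grip_width: 0.614
grip_force: 48.5
```

>>> arm_command --pt "0 0 -0.005 0" --pt "0 0 -0.02 0" --pt "0 0 -0.045 0" --pt "0 0 -0.07 0" --pt "0 0 -0.08 0"

```text
clock: 19.73
position: [0.5521, 0.3233, 0.1192]
ee_rot: [179.8, -0.1, 75.9]
wrist_force: [1.2, -0.9, -2.5]
grip_width: 0.618
grip_force: 47.8
```

>>> arm_command --pt "0 0 0 0" --pt "0 0 0 0" --pt "0 0 0 0"

```text
clock: 20.1
position: [0.5504, 0.3226, 0.1154]
ee_rot: [-179.9, 0.1, 75.9]
wrist_force: [0.5, -0.5, -2.7]
grip_width: 0.608
grip_force: 47.8
```

>>> arm_command --pt "0 0 0 0"

```text
clock: 20.23
position: [0.5507, 0.3227, 0.1159]
ee_rot: [-179.9, 0.0, 75.9]
wrist_force: [0.9, -0.1, -2.6]
grip_width: 0.614
grip_force: 47.8
```

```bash
python3 go.py .4386 -.2276 .19 75.9
```

```text
delta [-0.561   0.0253 -0.0741 -0.    ] pos [0.5507 0.3227 0.1159] rot [-1.7993e+02  4.0000e-02  7.5900e+01] clk 20.23 F [ 0.88 -0.06 -2.63] w 52.4 g 47.8
```

>>> arm_command --pt "-0.015 0.0005 -0.02 0" --pt "-0.05 0.002 -0.05 0" --pt "-0.095 0.004 -0.08 0" --pt "-0.14 0.006 -0.095 0" --pt "-0.185 0.008 -0.095 0"

```text
clock: 20.85
position: [0.5145, 0.1403, 0.2136]
ee_rot: [179.8, -0.1, 75.9]
wrist_force: [-0.6, -0.1, -2.8]
grip_width: 0.614
grip_force: 48.2
```

>>> arm_command --pt "-0.045 0.002 0 0" --pt "-0.09 0.004 0 0" --pt "-0.135 0.006 0 0" --pt "-0.18 0.008 0 0" --pt "-0.225 0.01 0 0"

```text
clock: 21.48
position: [0.4682, -0.0805, 0.2118]
ee_rot: [180.0, 0.0, 75.9]
wrist_force: [0.4, -0.5, -2.4]
grip_width: 0.614
grip_force: 48.2
```

>>> arm_command --pt "-0.045 0.002 0 0" --pt "-0.085 0.004 0 0" --pt "-0.115 0.006 0 0" --pt "-0.135 0.007 0 0" --pt "-0.146 0.007 0 0"

```text
clock: 22.1
position: [0.4396, -0.2234, 0.2117]
ee_rot: [-180.0, -0.0, 75.8]
wrist_force: [0.7, -0.4, -2.7]
grip_width: 0.611
grip_force: 48.2
```

>>> arm_command --pt "-0.005 0 0 0" --pt "-0.005 0 0 0" --pt "-0.005 0 0 0"

```text
clock: 22.48
position: [0.4388, -0.2266, 0.2117]
ee_rot: [-180.0, -0.0, 75.9]
wrist_force: [-0.4, -0.2, -3.0]
grip_width: 0.612
grip_force: 48.1
```

```bash
python3 go.py .4386 -.2276 .117 75.9
```

```text
delta [-0.001   0.      0.0947  0.0008] pos [ 0.4388 -0.2266  0.2117] rot [-1.7999e+02 -2.0000e-02  7.5940e+01] clk 22.48 F [-0.36 -0.25 -3.04] w 52.3 g 48.1
```

>>> arm_command --pt "-0.001 0 0.015 0" --pt "-0.001 0 0.04 0" --pt "-0.001 0 0.065 0" --pt "-0.001 0 0.083 0" --pt "-0.001 0 0.092 0"

```text
clock: 23.1
position: [0.4376, -0.2273, 0.1178]
ee_rot: [-179.9, -0.1, 75.9]
wrist_force: [0.2, 1.1, -2.2]
grip_width: 0.61
grip_force: 48.1
```

>>> arm_command --pt "0 0 0.003 0" --pt "0 0 0.004 0" --pt "0 0 0.005 0" --pt "0 0 0.006 0" --pt "0 0 0.006 0"

```text
clock: 23.72
position: [0.4385, -0.2283, 0.114]
ee_rot: [180.0, 0.0, 75.9]
wrist_force: [-0.2, 0.4, -3.2]
grip_width: 0.614
grip_force: 48.1
```

>>> arm_command --pt "0 0 0.0007 0" --pt "0 0 0.0014 0" --pt "0 0 0.0014 0"

```text
clock: 24.1
position: [0.4384, -0.2282, 0.1123]
ee_rot: [-180.0, -0.0, 75.9]
wrist_force: [0.6, 0.3, -1.9]
grip_width: 0.613
grip_force: 48.1
```

>>> arm_command --pt "0 0 0.0007 0" --pt "0 0 0.0014 0" --pt "0 0 0.0014 0"

```text
clock: 24.48
position: [0.4384, -0.2283, 0.1109]
ee_rot: [-180.0, -0.0, 75.9]
wrist_force: [-0.4, 0.6, -2.4]
grip_width: 0.612
grip_force: 48.1
```

>>> arm_command --pt "0 0 0.0006 0" --pt "0 0 0.001 0" --pt "0 0 0.001 0"

```text
clock: 24.85
position: [0.4384, -0.2283, 0.1099]
ee_rot: [-180.0, -0.0, 75.9]
wrist_force: [-0.6, 0.6, -2.6]
grip_width: 0.609
grip_force: 48.1
```

>>> arm_command --pt "0 0 0.0005 0" --pt "0 0 0.001 0" --pt "0 0 0.001 0"

```text
clock: 25.22
position: [0.4385, -0.2283, 0.1092]
ee_rot: [-180.0, 0.0, 75.9]
wrist_force: [-0.8, 0.4, 1.1]
grip_width: 0.61
grip_force: 48.5
```

Contact made, so I release, rise and go to the last tin.

>>> arm_command --pt "0 0 0 0" --pt "0 0 0 0" --pt "0 0 -0.005 0" --pt "0 0 -0.04 0" --pt "0 0 -0.085 0" --hand 0.0854

```text
clock: 25.85
position: [0.4378, -0.2278, 0.1943]
ee_rot: [-179.9, -0.1, 75.9]
wrist_force: [0.5, -0.6, 0.5]
grip_width: 0.999
grip_force: 0.0
```

```bash
python3 go.py .4975 .4468 .17 75.9
```

```text
delta [ 6.688e-01 -1.066e-01  2.430e-02 -1.000e-04] pos [ 0.4378 -0.2278  0.1943] rot [-1.7988e+02 -6.0000e-02  7.5890e+01] clk 25.85 F [ 0.45 -0.59  0.48] w 85.3 g 0.0
```

>>> arm_command --pt "0.02 -0.003 0 0" --pt "0.06 -0.009 0 0" --pt "0.105 -0.016 0 0" --pt "0.155 -0.024 0 0" --pt "0.205 -0.032 0 0"

```text
clock: 26.48
position: [0.4567, -0.0196, 0.1933]
ee_rot: [-180.0, -0.0, 75.9]
wrist_force: [1.4, -0.1, 0.0]
grip_width: 0.999
grip_force: 0.0
```

>>> arm_command --pt "0.05 -0.008 0 0" --pt "0.1 -0.016 0 0" --pt "0.15 -0.024 0 0" --pt "0.2 -0.032 0 0" --pt "0.25 -0.04 0 0"

```text
clock: 27.1
position: [0.4785, 0.2326, 0.1932]
ee_rot: [-179.9, 0.0, 75.9]
wrist_force: [0.7, -1.3, 0.0]
grip_width: 1.002
grip_force: 0.0
```

>>> arm_command --pt "0.05 -0.008 0.005 0" --pt "0.1 -0.016 0.012 0" --pt "0.15 -0.024 0.02 0" --pt "0.19 -0.031 0.024 0" --pt "0.213 -0.0345 0.024 0"

```text
clock: 27.72
position: [0.4961, 0.4476, 0.1681]
ee_rot: [-179.9, 0.1, 76.0]
wrist_force: [0.4, -0.3, -0.1]
grip_width: 1.001
grip_force: 0.0
```

>>> arm_command --pt "0 0 0 0" --pt "0 0 0 0"

```text
clock: 27.98
position: [0.4972, 0.4449, 0.1692]
ee_rot: [-179.9, 0.1, 75.9]
wrist_force: [-0.1, 0.8, 0.0]
grip_width: 0.999
grip_force: 0.0
```

```bash
python3 go.py .4975 .4468 .037 75.9; python3 - <<'E'
from h import *
from workcell import capture
c=capture("wrist");g=c["pixels"].mean(2)
n=proj(c,(.4975,.4468,.062));k=blob(g>180,n);e=cv2.fitEllipse(k);print(n.round(),np.round(e[0],1),np.round(e[1],1),ray(c,e[0],.062).round(4),rectw(c,k,.062))
c=capture("top");cv2.imwrite("pics/t7.png",cv2.resize(c["pixels"][140:285,50:445,::-1],None,fx=2,fy=2,interpolation=cv2.INTER_CUBIC)[:,:790])
E
```

```text
delta [ 0.0019 -0.0002  0.1322  0.0002] pos [0.4972 0.4449 0.1692] rot [-1.7994e+02  8.0000e-02  7.5910e+01] clk 27.98 F [-0.09  0.79  0.04] w 85.3 g 0.0
[277. 207.] [277.8 201.9] [52.1 68.1] [0.4994 0.4508 0.062 ] ((0.4995962381362915, 0.4508495032787323), (0.04381992295384407, 0.05277750641107559), 67.15431213378906)
```

View pics/t7.png

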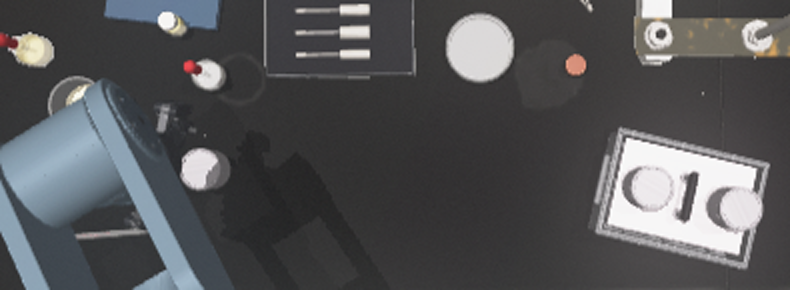

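Both tins stand on the plate either side of the handle, at crop (652,188) and (738,209). The third tin is at (203,170), under the gripper.

>>> arm_command --pt "0.002 0 0.02 0" --pt "0.002 0 0.055 0" --pt "0.002 0 0.09 0" --pt "0.002 0 0.12 0" --pt "0.002 0 0.132 0"

```text
clock: 28.7
position: [0.4967, 0.4458, 0.0344]
ee_rot: [-179.8, 0.2, 75.9]
wrist_force: [-1.2, -0.2, -0.7]
grip_width: 1.004
grip_force: 0.0
```

>>> arm_command --pt "0 0 0 0" --pt "0 0 0 0" --pt "0 0 0 0" --pt "0 0 0 0" --hand 0.03 --squeeze 60

```text
clock: 29.2
position: [0.4993, 0.4482, 0.0398]
ee_rot: [179.9, -0.1, 75.9]
wrist_force: [-1.1, 0.2, 6.0]
grip_width: 0.614
grip_force: 64.5
```

>>> arm_command --pt "0 0 -0.005 0" --pt "0 0 -0.02 0" --pt "0 0 -0.045 0" --pt "0 0 -0.075 0" --pt "0 0 -0.105 0"

```text
clock: 29.82
position: [0.4981, 0.4472, 0.1441]
ee_rot: [-180.0, 0.0, 75.9]
wrist_force: [0.6, 0.5, -5.0]
grip_width: 0.616
grip_force: 64.0
```

>>> arm_command --pt "0 0 -0.03 0" --pt "0 0 -0.055 0" --pt "0 0 -0.075 0" --pt "0 0 -0.09 0" --pt "0 0 -0.096 0"

```text
clock: 30.45
position: [0.4986, 0.4476, 0.2399]
ee_rot: [180.0, -0.0, 75.9]
wrist_force: [-0.4, -0.9, -5.5]
grip_width: 0.608
grip_force: 64.1
```

>>> arm_command --pt "0 0 0 0" --pt "0 0 0 0" --pt "0 0 0 0" --pt "0 0 0 0" --pt "0 0 0 0"

```text
clock: 31.08
position: [0.4983, 0.4475, 0.2388]
ee_rot: [-180.0, 0.0, 75.9]
wrist_force: [-0.2, 0.2, -5.5]
grip_width: 0.615
grip_force: 64.0
```

```bash
python3 go.py .4975 .4468 .238 75.9; python3 - <<'E'
from workcell import capture
import cv2
a=capture("scene")["pixels"][100:400,60:460];cv2.imwrite("pics/s8.png",cv2.resize(a,(800,600),interpolation=cv2.INTER_CUBIC)[:,:,::-1])
E
```

```text
delta [-0.0008 -0.0007  0.0008  0.    ] pos [0.4983 0.4475 0.2388] rot [-1.7999e+02  1.0000e-02  7.5900e+01] clk 31.07 F [-0.21  0.23 -5.54] w 52.5 g 64.0
```

View pics/s8.png

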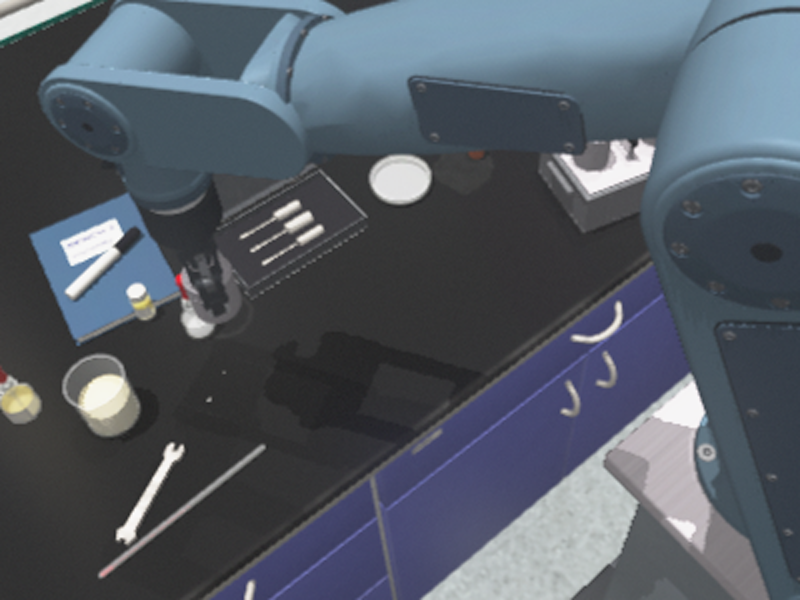

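The heavy tin (5.5 N) is held upright near (210,290), about 20 cm up. The dropper bottle (198,315) and petri dish (400,180) are undisturbed, and the box at (600,180) holds the plate and tins.

```bash
python3 -c "
from workcell import ticket
print(ticket.job_done())"
```

```text
the job is handed in; nothing more can be done
None
```

The job is handed in at about 31 s: the separator plate is seated in the box, both light tins (about 2.4 and 2.6 N) stand on it either side of the handle, and the heavy tin (5.5 N) is held upright and still, its base about 20 cm up.

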